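# Lay out a repair kit on its shadow pads

## Task

Lay out the repair kit for the count: put each of the four loose metal spare parts (long link, short link, bearing ring, L-shaped bracket) flat on the light grey pad that bears its own black silhouette, covering the silhouette and turned the same way as it. Leave the small dark tin and the little cardboard carton that stand among them where they are.

Things in the scene. Friction and masses are not known exactly. Their poses are not given: they have to be found in the camera images.
- long_link: the longer one of two loose plain steel links: flat bar lying flat, 120 mm long over its round ends (radius 14 mm), 28 mm wide, 20 mm thick, a dark pin hole near each end. Origin: centre of its underside; x along its length, y across its width, z up. Either end may point either way. Solid, about 0.45 kg.
- short_link: the shorter one of two loose plain steel links: flat bar lying flat, 80 mm long over its round ends (radius 14 mm), 28 mm wide, 20 mm thick, a dark pin hole near each end. Origin: centre of its underside; x along its length, y across its width, z up. Either end may point either way. Solid, about 0.3 kg.
- bearing: loose steel bearing ring lying flat, outer diameter 60 mm, bore 28 mm, 20 mm high. Origin: on its axis at the underside; z up; which way x and y point does not matter. About 0.3 kg.
- bracket: loose steel angle bracket lying on its side so that it is an L seen from above, 30 mm high; two equal legs 80 mm long (measured outside) and 12 mm thick. z up. Its outer corner is at x = y = -24 mm; one leg runs from there along +x (to x = +56 mm, between y = -24 and -12 mm), the other along +y (to y = +56 mm, between x = -24 and -12 mm). So the origin is in the inside of the L, near the centre of mass, at the height of the underside. About 0.38 kg.
- long_pad: fixed light grey plastic pad, 140 by 48 mm and 6 mm thick, its top printed with the black life-size silhouette of the long link. Origin: centre of the pad's underside (the part rests 6 mm above it); x along the silhouette's length, y across; the silhouette is 120 by 28 mm, centred.
- short_pad: fixed light grey plastic pad, 100 by 48 mm and 6 mm thick, its top printed with the black life-size silhouette of the short link. Origin: centre of the pad's underside (the part rests 6 mm above it); x along the silhouette's length, y across; the silhouette is 80 by 28 mm, centred.
- ring_pad: fixed light grey plastic pad, 84 by 84 mm and 6 mm thick, its top printed with the black life-size silhouette of the bearing ring. Origin: centre of the pad's underside (the part rests 6 mm above it); the silhouette is a centred ring, 60 mm outside and 28 mm inside.
- bracket_pad: fixed light grey plastic pad, 100 by 100 mm and 6 mm thick, its top printed with the black life-size silhouette of the bracket. Origin: centre of the pad's underside (the part rests 6 mm above it); the L (80 by 80 mm) is centred: outer corner at x = y = -40 mm, its legs run from there along +x and +y, 12 mm wide. A bracket lying right has its axes along the pad's and its origin at x = y = -16 mm of the pad.
- tin: bystander: small dark round tin, diameter 44 mm, 26 mm high, loose on the table among the parts; origin: centre of its underside. Stays where it is.
- carton: bystander: little cardboard carton, 36 by 36 mm, 30 mm high, loose on the table among the parts; origin: centre of its underside. Stays where it is.
Not all that is in view belongs to the job. Leave any green or orange look-alike of the bearing alone.

How it is judged:
By the outcome, as a careful person would: the job done as asked, in the order asked, and still so for the second after the job is handed in, with the robot touching nothing.
It also fails if it takes over 109 s, if anything falls off the work surface, if the arm or the gripper's body presses on something with over 40 N, if the wrist force passes 120 N, or if a joint passes its speed limit or range.

## Robot

A 7-joint arm with a two-finger parallel gripper is mounted at the origin on the work surface. World frame = base frame: x ahead of the robot, y to its left, z up, the work surface at z = 0. Lengths are in m, angles in rad, forces in N, time in s.
With the tool pointing down it reaches from about 0.4 to 0.9 m from the base axis. Payload 5.6 kg.
Tool frame: the origin (TCP) lies midway between the tips of the shut fingers; the grasp point (between the pads) lies 19 mm behind it; y points along the fingers, z is the direction in which the jaws open and shut, and the axes are right-handed (so a half turn about y gives the same grasp; the last joint's range is limited). The gripper opens to 92 mm and grips with 3 to 60 N. Pads are 20 mm wide; open, the fingers measure 128 mm over their backs; the gripper's body (75 mm by 189 mm) begins 69 mm behind the grasp point.
Start: joints at [-1.165, 0.468, -0.012, 1.603, 0.006, 1.071, -0.056], TCP at [0.282, 0.586, 0.188] pointing down, gripper open.
Joint ranges: [-2.53, 2.53], [-0.31, 2.02], [-1.57, 1.55], [0.28, 2.44], [-1.29, 4.43], [0.15, 1.84], [-2.92, 2.92]. Speed limits (rad/s): [2.57, 2.57, 3.14, 3.14, 3.14, 3.14, 3.14].

## Interface

Orientations are given as a 3x3 rotation matrix whose columns are the frame's x, y, z axes.
In Python, from station import env, effector, solver, viewer, workorder, search_frame, tip_of gives the robot as it stands. Calls block until the motion is done:
- env.reach(position, orientation): joint-space move of the TCP to a pose.
- env.movel(position, frame=None, rate=0.15): straight line of the TCP; frame=None keeps the orientation; rate is the mean speed in m/s.
- env.goto_joints(angles): joint-space move.
- effector.release() and effector.grasp(squeeze=None): open the fingers fully, or close them until they stop; squeeze is the grip in N (None keeps the last).
- env.pause(seconds).
- solver.inverse_kinematics(position, orientation): joint angles nearest the present ones, or None.
- env.sense(): the state.
- viewer.read_camera(name): name is "side" or "top"; returns (picture, depth): 480x640x3 uint8, red, green, blue; 480x640 float32, m along the optical axis (not along the pixel's ray), 0 where there is no reading.
- viewer.camera_info(name): a dict with "intrinsics" (3x3 intrinsics, pixels), "dist_coeffs" ([k1, k2, p1, p2, k3] as OpenCV has them; the pictures are not rectified), "eye" and "rotation" of the camera in the world. Camera axes: x right, y up, looking along -z (the intrinsics and any distortion apply to the point x, -y, -z); pixel columns grow to the right and rows downward; lengths in m; the calibration is good to about 2 mm. A picture is of the moment at which its call begins. camera_info takes no time and is no camera call.
A pose or a line that the arm cannot do raises env.PlanningError and nothing moves.
- workorder.finish_job(): hands the job in, once; it reports no verdict.
Trained networks look in the newest picture that a camera, given by its name, has taken for a name from the list of things; names that differ only in an ending like _2 or _b are one class to them, and where a whole thing is asked for, a point or a joint stands for the part that bears it (a point fixed in the world has none). Each returns a list of dicts, best first, with "score" (0 to 1); they miss things now and then, are a little off and sometimes report something else, mostly with a low value. They report only what shows in the picture. A call takes as long as a camera call. They do not tell look-alikes from the thing itself.
- search_frame(camera, name): "at" ([x, y, z] in m, in world coordinates, good to about 4 mm: the middle of the surface that is visible of it).
- tip_of(camera, name): "at" ([x, y, z] in m, in world coordinates, good to about 4 mm: a listed point, or the origin of a listed thing).
The state is a dict: "t": time; "joint_positions": joint angles; "joint_velocities": joint speeds; "tau": joint torques, N m; "ee_pos": TCP position; "tcp_rot": TCP orientation; "wrist_force": force on the tool from outside, world axes, zero at the start; "moment": the same for the moment, N m; "gripper_width": finger opening in m.
Only numpy, scipy, OpenCV 4.12 (cv2) and the standard library are available. Lean on these libraries where they do the work, as an engineer would, in place of code of your own. Each camera call takes 0.05 s, during which the arm holds its last target.

## Working session

There is one attempt and no reset: what is moved stays moved. The work goes in short steps, each a Python script; the robot and the scene stay as the last script left them, time stands still between calls to the robot, and variables do not carry over. Pictures are saved under pics/ and viewed, and the job is handed in when it is done.

```bash
ls; mkdir -p pics; python3 - <<'E'
from station import env, effector, solver, viewer, workorder, search_frame, tip_of
import cv2,numpy as np
s=env.sense();print(s['t'],s['ee_pos'],s['tcp_rot'],s['gripper_width'])
for c in ['top','side']:
    p,d=viewer.read_camera(c);cv2.imwrite(f'pics/{c}0.png',p[:,:,::-1]);np.savez(f'{c}0.npz',p=p,d=d)
    i=viewer.camera_info(c);print(c,i)
E
```

```text
pics
0.0 [0.28183566 0.58501893 0.18692289] [[ 9.00945766e-01 -6.09036763e-04  4.33931280e-01]
 [-4.33931672e-01 -1.67263631e-03  9.00944231e-01]
 [ 1.77101058e-04 -9.99998416e-01 -1.77123494e-03]] 0.09167977843201203
top {'intrinsics': array([[465.0293288 ,   0.        , 310.44725833],
       [  0.        , 465.0293288 , 239.29694708],
       [  0.        ,   0.        ,   1.        ]]), 'dist_coeffs': array([-0.08896915,  0.        ,  0.        ,  0.        ,  0.        ]), 'eye': array([ 0.4518648 , -0.00983906,  0.8859931 ]), 'rotation': array([[ 0.01253788,  0.9877084 , -0.15580407],
       [-0.9998889 ,  0.01112803, -0.00991783],
       [-0.00806214,  0.15591111,  0.98773819]])}
side {'intrinsics': array([[483.58789127,   0.        , 321.25735376],
       [  0.        , 483.58789127, 247.13939379],
       [  0.        ,   0.        ,   1.        ]]), 'dist_coeffs': array([-0.03606127,  0.        ,  0.        ,  0.        ,  0.        ]), 'eye': array([ 0.48776451, -0.73286386,  0.62235683]), 'rotation': array([[ 0.99246828,  0.08704655, -0.08619518],
       [-0.12157908,  0.61370686, -0.78011693],
       [-0.01500791,  0.78472084,  0.61966763]])}
```

View pics/top0.png

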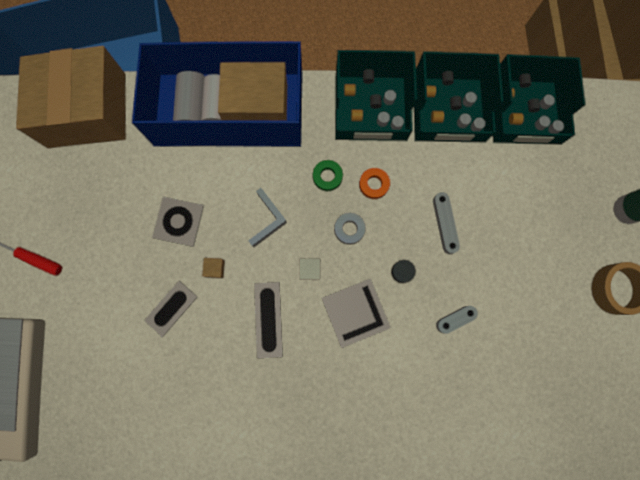

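View pics/side0.png

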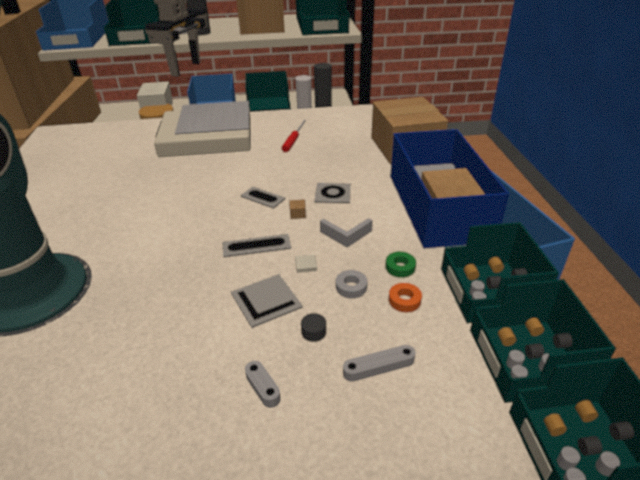

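```bash
cat > h.py <<'E'
from station import env, effector, solver, viewer, workorder, search_frame, tip_of
import cv2,numpy as np
def ortho(p,info,z,x0,x1,y0,y1,res=0.0005):
    # rows: x decreasing downward ; cols: y decreasing to right
    xs=np.arange(x1,x0,-res); ys=np.arange(y1,y0,-res)
    X,Y=np.meshgrid(xs,ys,indexing='ij')
    P=np.stack([X,Y,np.full_like(X,z)],-1).reshape(-1,3)
    uv=proj(P,info).reshape(X.shape+(2,)).astype(np.float32)
    return cv2.remap(p,uv[...,0],uv[...,1],cv2.INTER_CUBIC)
def proj(P,info):
    c=(np.asarray(P)-info['eye'])@info['rotation']
    c=c*np.array([1,-1,-1])
    return cv2.projectPoints(c,np.zeros(3),np.zeros(3),info['intrinsics'],info['dist_coeffs'])[0].reshape(-1,2)
def unproj(uv,info,z):
    n=cv2.undistortPoints(np.asarray(uv,float).reshape(-1,1,2),info['intrinsics'],info['dist_coeffs']).reshape(-1,2)
    d=np.c_[n[:,0],-n[:,1],-np.ones(len(n))]@info['rotation'].T
    t=(z-info['eye'][2])/d[:,2]
    return info['eye']+d*t[:,None]
E
python3 - <<'E'
from h import *
i=viewer.camera_info('top');p=np.load('top0.npz')['p'];d=np.load('top0.npz')['d']
for n,uv in dict(ringpad=(178,221),shortpad=(171,309),longpad=(268,320),brpad=(355,313),bracket=(270,217),ring=(349,228),long=(446,222),short=(457,320),tin=(403,271),carton=(213,268),box=(310,268)).items():
    print(n,unproj([uv],i,0.015)[0].round(3),d[uv[1],uv[0]])
for n in ['long_link','short_link','bearing','bracket','long_pad','short_pad','ring_pad','bracket_pad','tin','carton']:
    viewer.read_camera('top') if n=='long_link' else 0
    print(n,[(np.round(r['at'],3),round(r['score'],2)) for r in tip_of('top',n)[:3]])
cv2.imwrite('pics/a.png',cv2.resize(p[150:360,135:490,::-1],None,fx=2.2,fy=2.2,interpolation=cv2.INTER_CUBIC))
E
```

```text
ringpad [0.622 0.255 0.015] 0.90008146
shortpad [0.454 0.259 0.015] 0.87270474
longpad [0.437 0.076 0.015] 0.8689538
brpad [ 0.452 -0.085  0.015] 0.8690001
bracket [0.632 0.077 0.015] 0.90553975
ring [ 0.612 -0.074  0.015] 0.90063286
long [ 0.626 -0.261  0.015] 0.8780445
short [ 0.44  -0.276  0.015] 0.8520758
tin [ 0.531 -0.176  0.015] 0.8592133
carton [0.532 0.182 0.015] 0.86067486
box [ 0.535 -0.001  0.015] 0.8750096
long_link [(array([ 0.625, -0.259, -0.004]), 0.63)]
short_link [(array([0.628, 0.078, 0.004]), 0.7), (array([ 0.444, -0.272,  0.002]), 0.69)]
bearing [(array([ 0.721, -0.033, -0.001]), 0.88), (array([ 0.612, -0.076, -0.001]), 0.71)]
bracket []
long_pad [(array([ 0.437,  0.078, -0.001]), 0.92)]
short_pad [(array([ 0.456,  0.264, -0.002]), 0.76)]
ring_pad [(array([0.627, 0.257, 0.003]), 0.92)]
bracket_pad [(array([ 0.454, -0.087,  0.001]), 0.97)]
tin [(array([ 0.53 , -0.178,  0.004]), 0.87)]
carton [(array([0.53 , 0.18 , 0.001]), 0.73)]
```

View pics/a.png

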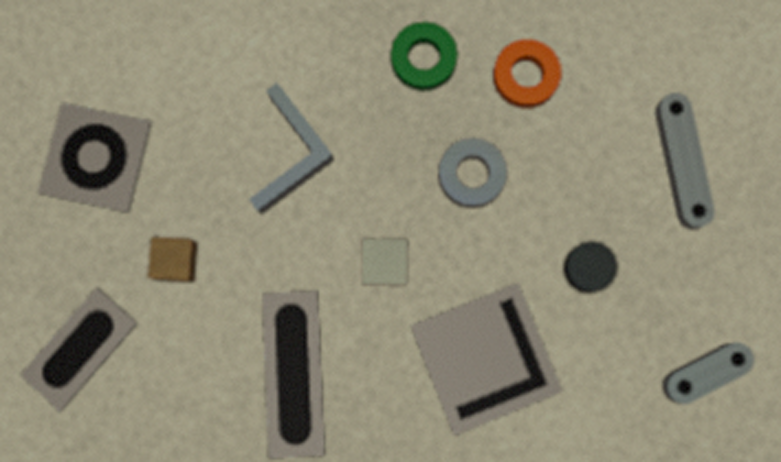

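```bash
cat > fit.py <<'E'
from h import *
from scipy.optimize import minimize
def stad(L,r=.014,n=24):
    a=np.linspace(-np.pi/2,np.pi/2,n);h=L/2-r
    R=np.c_[h+r*np.cos(a),r*np.sin(a)];return np.r_[R,-R]
def circ(r,n=60):
    a=np.linspace(0,2*np.pi,n,endpoint=False);return np.c_[r*np.cos(a),r*np.sin(a)]
def ell(c):
    return np.array([[c,c],[c+.08,c],[c+.08,c+.012],[c+.012,c+.012],[c+.012,c+.08],[c,c+.08]])
SH=dict(long=stad(.12),short=stad(.08),ring=circ(.03),bracket=ell(-.024),bracket_sil=ell(-.04))
def mask(shape,pose,z0,z1,info,roi,S=6):
    x,y,t=pose;c,s=np.cos(t),np.sin(t)
    def pr(o,z):
        q=o@np.array([[c,s],[-s,c]])+[x,y]
        return (((proj(np.c_[q,np.full(len(q),z)],info)-roi[:2]+.5)*S-.5)*16).round().astype(np.int32)
    m=np.zeros((roi[3]*S,roi[2]*S),np.uint8)
    o=SH[shape];T=pr(o,z1);cv2.fillPoly(m,[T],255,shift=4)
    if z1>z0:
        B=pr(o,z0);n=len(o)
        cv2.fillPoly(m,[B],255,shift=4)
        for k in range(n): cv2.fillConvexPoly(m,cv2.convexHull(np.array([T[k],T[(k+1)%n],B[(k+1)%n],B[k]])),255,shift=4)
    if shape=='ring':
        a=np.zeros_like(m);b=np.zeros_like(m);cv2.fillPoly(a,[pr(circ(.014),z1)],255,shift=4);cv2.fillPoly(b,[pr(circ(.014),z0)],255,shift=4);m[(a>0)&(b>0)]=0
    return cv2.resize(m,(roi[2],roi[3]),interpolation=cv2.INTER_AREA).astype(float)/255
def fit(p,info,shape,kind,guess,z0,z1,pad=12):
    lim=mask  # noqa
    R=SH[shape];r=np.abs(R).max()*1.2
    cu=proj(np.array([[guess[0]+a*r,guess[1]+b*r,z] for a in(-1,1) for b in(-1,1) for z in (z0,z1)]),info)
    lo=np.floor(cu.min(0)).astype(int)-6;hi=np.ceil(cu.max(0)).astype(int)+6
    roi=(*lo,*(hi-lo));P=p[lo[1]:hi[1],lo[0]:hi[0]].astype(float)
    F=cv2.GaussianBlur(P,(0,0),.6)
    F=F[...,2]-F[...,0]*1.0 if kind=='part' else -np.minimum(F.sum(2),240)
    def cost(g):
        m=cv2.GaussianBlur(mask(shape,g,z0,z1,info,roi),(0,0),.9)
        # weight region near the model
        w=np.ones_like(m)
        if kind!='part' or 1:
            w=cv2.dilate((m>.02).astype(np.uint8),np.ones((9,9))).astype(float)
        mm=m-(w*m).sum()/w.sum();ff=F-(w*F).sum()/w.sum()
        return -(w*mm*ff).sum()/np.sqrt((w*mm*mm).sum()*(w*ff*ff).sum())
    best=None
    for dt in ([0,] if shape=='ring' else [-.15,0,.15]):
        g=np.array(guess,float)+[0,0,dt]
        sim=[g]+[g+np.eye(3)[k]*[.006,.006,.12] for k in range(3)]
        q=minimize(cost,g,method='Nelder-Mead',options=dict(initial_simplex=sim,xatol=2e-5,fatol=1e-6,maxiter=400))
        if best is None or q.fun<best.fun:best=q
    return best.x,-best.fun
def overlay(p,info,items,S=3,box=(135,150,355,210)):
    x,y,w,h=box;im=cv2.resize(p[y:y+h,x:x+w,::-1],None,fx=S,fy=S,interpolation=cv2.INTER_CUBIC)
    for shape,g,z0,z1 in items:
        c,s=np.cos(g[2]),np.sin(g[2])
        for z,col in ((z1,(0,0,255)),(z0,(255,120,0))):
            q=SH[shape]@np.array([[c,s],[-s,c]])+g[:2]
            u=(proj(np.c_[q,np.full(len(q),z)],info)-[x,y]+.5)*S-.5
            cv2.polylines(im,[(u*16).round().astype(np.int32)],True,col,1,cv2.LINE_AA,shift=4)
    return im
E
cat > run1.py <<'E'
from fit import *
import json
i=viewer.camera_info('top');p=np.load('top0.npz')['p']
def ang(a,b,z):
    A,B=unproj([a,b],i,z);return np.arctan2(*(B-A)[1::-1])
f=lambda a,b:((a[0]/2.2+135),(a[1]/2.2+150))
def F(a):return (a[0]/2.2+135,a[1]/2.2+150)
jobs={}
def two(n,shape,kind,a,b,z0,z1):
    A,B=unproj([F(a),F(b)],i,z1);c=(A+B)/2;t=np.arctan2(B[1]-A[1],B[0]-A[0]);jobs[n]=(shape,kind,(c[0],c[1],t),z0,z1)
two('long_link','long','part',(698,211),(676,108),0,.02)
two('short_link','short','part',(684,387),(738,359),0,.02)
two('bearing','ring','part',(473,160),(473,182),0,.02)
def L(n,shape,kind,cor,e1,e2,z0,z1,off):
    C,A,B=unproj([F(cor),F(e1),F(e2)],i,z1)[:,:2]
    if np.cross(A-C,B-C)<0:A,B=B,A
    t=np.arctan2(*(A-C)[::-1]);c,s=np.cos(t),np.sin(t)
    o=C+np.array([[c,-s],[s,c]])@[off,off];jobs[n]=(shape,kind,(o[0],o[1],t),z0,z1)
L('bracket','bracket','part',(332,156),(270,86),(253,208),0,.03,.024)
two('long_pad','long','sil',(294,440),(290,310),.006,.006)
two('short_pad','short','sil',(46,380),(108,316),.006,.006)
two('ring_pad','ring','sil',(93,166),(93,146),.006,.006)
L('bracket_pad','bracket_sil','sil',(546,386),(506,300),(459,415),.006,.006,.04)
res={};it=[]
for n,(sh,k,g,z0,z1) in jobs.items():
    x,c=fit(p,i,sh,k,g,z0,z1);res[n]=x.tolist();it.append((sh,x,z0,z1));print(n,np.round(g,4),x.round(4),round(c,4))
json.dump(res,open('res.json','w'))
im=overlay(p,i,it)
cv2.imwrite('pics/ovL.png',im[:,:620]);cv2.imwrite('pics/ovR.png',im[:,480:])
E
python3 run1.py 2>&1 | grep -v Warn
```

```text
if np.cross(A-C,B-C)<0:A,B=B,A
long_link [ 0.6242 -0.2616  0.1756] [ 0.6254 -0.2615  0.183 ] 0.9924
short_link [ 0.4411 -0.2767 -1.1059] [ 0.4417 -0.2765 -1.0988] 0.9922
bearing [ 0.6115 -0.0757  3.1405] [ 0.6125 -0.0751  3.262 ] 0.9698
bracket [0.6231 0.0791 0.7327] [0.6289 0.0799 0.6666] 0.9832
long_pad [0.4363 0.0771 0.0551] [0.4378 0.0771 0.0645] 0.9535
short_pad [ 0.4555  0.2636 -0.7459] [ 0.4556  0.2639 -0.6985] 0.9613
ring_pad [0.624  0.2588 0.0597] [0.6247 0.2592 0.0645] 0.9503
bracket_pad [ 0.4486 -0.0858  0.4359] [ 0.4529 -0.0876  0.3888] 0.916
```

View pics/ovL.png

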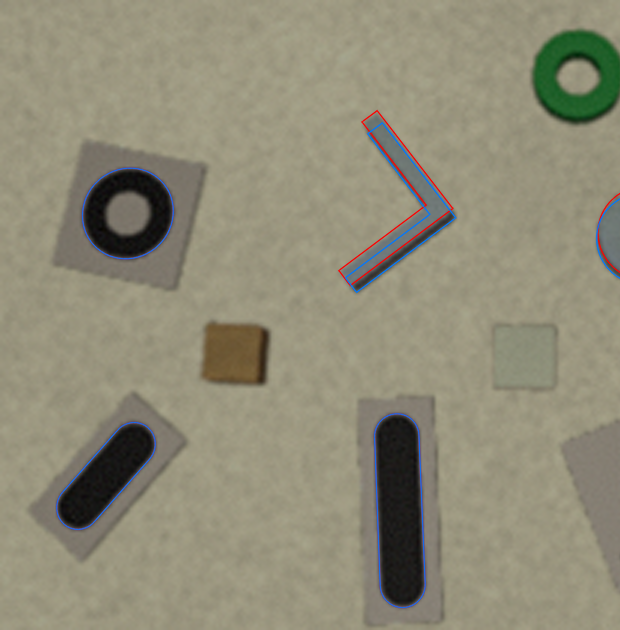

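View pics/ovR.png

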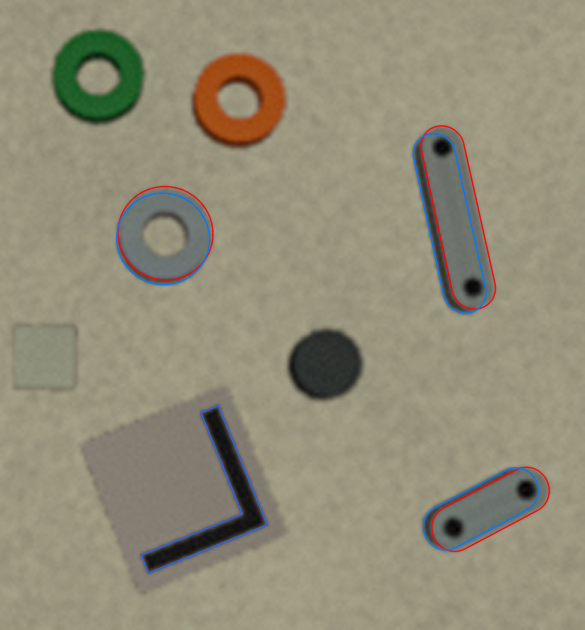

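```bash
python3 - <<'E'
from fit import *
import json
r=json.load(open('res.json'));i=viewer.camera_info('top');p=np.load('top0.npz')['p']
a=overlay(p,i,[('bracket',r['bracket'],0,.03)],8,(243,182,46,70))
b=overlay(p,i,[('ring',r['bearing'],0,.02)],8,(328,205,46,70))
cv2.imwrite('pics/z.png',np.hstack([a,b]))
i2=viewer.camera_info('side');p2=np.load('side0.npz')['p']
im=overlay(p2,i2,[('bracket',r['bracket'],0,.03),('ring',r['bearing'],0,.02),('long',r['long_link'],0,.02),('short',r['short_link'],0,.02),('long',r['long_pad'],.006,.006),('short',r['short_pad'],.006,.006),('ring',r['ring_pad'],.006,.006),('bracket_sil',r['bracket_pad'],.006,.006)],3,(220,170,205,240))
cv2.imwrite('pics/zs.png',im)
E
```

```text
(no output)
```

View pics/z.png

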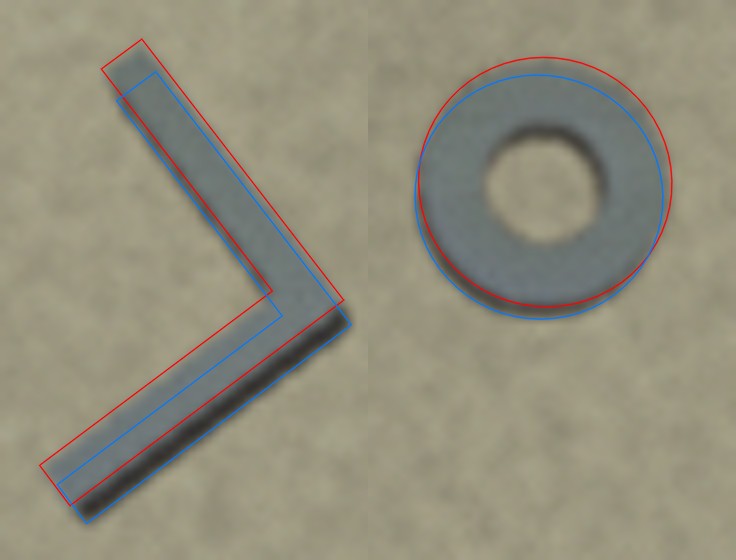

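View pics/zs.png

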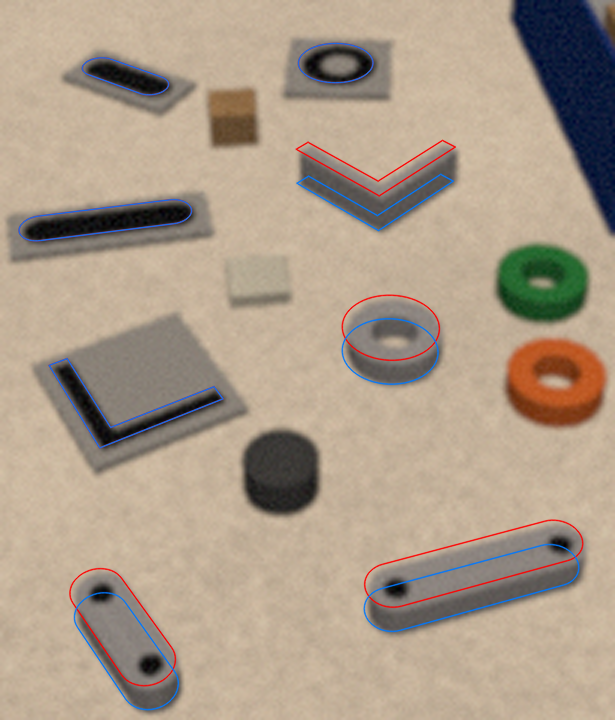

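```bash
cat > pp.py <<'E'
from fit import *
import json
RES=json.load(open('res.json'))
def frame(phi):
    d=np.array([np.cos(phi),np.sin(phi),0]);y=np.array([0,0,-1.]);return np.c_[np.cross(y,d),y,d]
def rot(t):return np.array([[np.cos(t),-np.sin(t)],[np.sin(t),np.cos(t)]])
# name: pad, grip point local, jaw angle local
SPEC=dict(long_link=('long_pad',(0,0),np.pi/2),short_link=('short_pad',(0,0),np.pi/2),bearing=('ring_pad',(0,0),0.),bracket=('bracket_pad',(.007,-.018),np.pi/2))
def target(n):
    g=np.array(RES[SPEC[n][0]])
    if n=='bracket': g[:2]+=rot(g[2])@[-.016,-.016]
    return g
def grip(n,pose,extra):
    q=np.asarray(pose[:2])+rot(pose[2])@SPEC[n][1];return q,frame(pose[2]+SPEC[n][2]+extra)
def options(n,part,tgt):
    """part/target variants whose IK works; prefers small joint-7 angles"""
    out=[]
    for e in (0,np.pi):
      for f in ((0,np.pi) if 'link' in n else (0,)):
        a,A=grip(n,part,e);t=np.array(tgt)+[0,0,f];b,B=grip(n,t,e)
        J=[solver.inverse_kinematics(np.r_[q,z],R) for q,R in((a,A),(b,B)) for z in(.01,.13)]
        if any(j is None for j in J):continue
        out.append((max(abs(j[6]) for j in J),e,f,(a,A,b,B)))
    return sorted(out,key=lambda o:o[0])
E
python3 - <<'E'
from pp import *
RES['bearing'][2]=np.pi/2; 
for n in SPEC:
    t=target(n)
    if n=='bearing': t[2]=np.pi/2
    for o in options(n,RES[n],t): print(n,o[:3])
E
```

```text
long_link (np.float64(1.456527226986467), 3.141592653589793, 3.141592653589793)
long_link (np.float64(1.5470930675457084), 3.141592653589793, 0)
long_link (np.float64(2.356782703569537), 0, 0)
long_link (np.float64(2.356782703569537), 0, 3.141592653589793)
short_link (np.float64(1.4055372759982896), 3.141592653589793, 3.141592653589793)
short_link (np.float64(1.4696282176362787), 0, 0)
short_link (np.float64(2.0861593178666467), 0, 3.141592653589793)
short_link (np.float64(2.0861593178666467), 3.141592653589793, 0)
bearing (np.float64(1.6933914736779787), 3.141592653589793, 0)
bearing (np.float64(1.8012153514245162), 0, 0)
bracket (np.float64(0.7322579666010097), 3.141592653589793, 0)
bracket (np.float64(2.317236397059743), 0, 0)
```

```bash
cat >> pp.py <<'E'
def st(tag):
    s=env.sense();print(tag,'t',round(s['t'],2),'w',round(s['gripper_width'],4),'F',np.round(s['wrist_force'],1),'p',np.round(s['ee_pos'],4));return s
def pickplace(n,part,tgt,zp=.004,dpick=(0,0),dplace=(0,0),zt=None,lift=.007):
    o=options(n,part,tgt)[0];a,A,b,B=o[3];a=a+dpick;b=b+dplace
    env.reach(np.r_[a,.11],A)
    env.movel(np.r_[a,zp],rate=.12);st('down')
    effector.grasp(40);st('grip')
    env.movel(np.r_[a,.11],rate=.15);s=st('lift')
    if s['gripper_width']<.008: print('MISSED');return
    env.reach(np.r_[b,.11],B)
    env.movel(np.r_[b,.03+zp],rate=.15)
    env.movel(np.r_[b,zp+lift],rate=.05);st('place')
    effector.release()
    env.movel(np.r_[b,.12],rate=.15);st('end')
E
python3 - <<'E'
from pp import *
pickplace('long_link',RES['long_link'],target('long_link'))
p,d=viewer.read_camera('top');np.savez('top1.npz',p=p,d=d);cv2.imwrite('pics/top1.png',p[:,:,::-1])
E
```

```text
down t 4.89 w 0.0918 F [0.3 0.2 0.4] p [ 0.626  -0.262   0.0048]
grip t 6.24 w 0.0004 F [-0.5  0.5 -0.3] p [ 0.6254 -0.2616  0.004 ]
lift t 7.1 w 0.0004 F [-0.3 -0.  -0.2] p [ 0.6249 -0.2609  0.1091]
MISSED
```

View pics/top1.png

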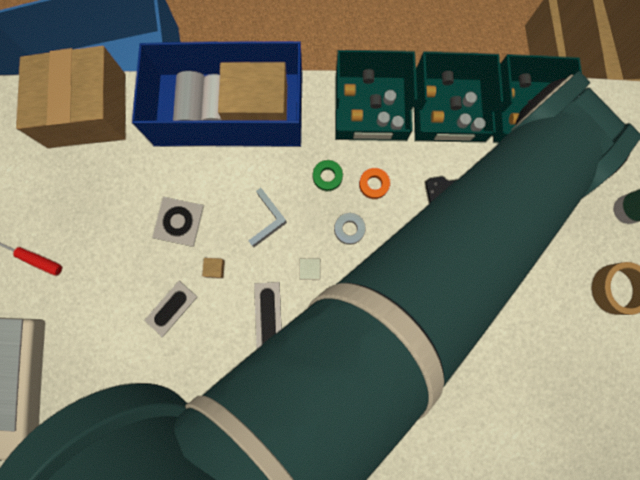

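```bash
python3 - <<'E'
from pp import *
s=env.sense();print(s['tcp_rot'].round(3),s['joint_positions'])
p,d=viewer.read_camera('side');cv2.imwrite('pics/side1.png',p[:,:,::-1])
E
```

```text
[[-0.983 -0.002  0.182]
 [-0.182  0.001 -0.983]
 [ 0.002 -1.    -0.001]] [-0.23162301  0.74854463  0.88910095  1.63477939 -0.64316015  1.0779612
 -0.54285001]
```

View pics/side1.png

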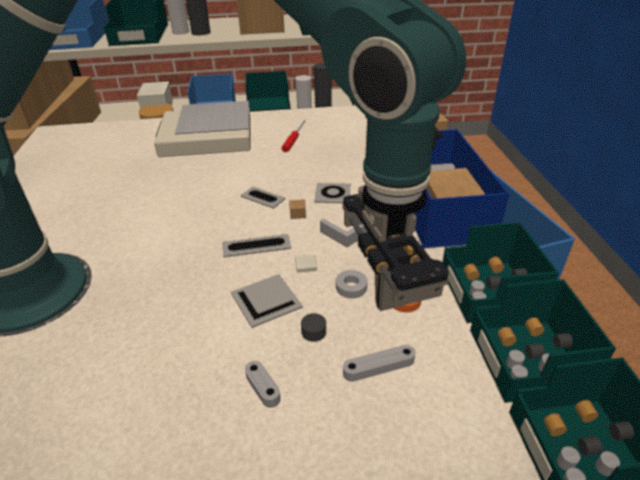

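```bash
python3 - <<'E'
from pp import *
i=viewer.camera_info('side');s=env.sense();print(s['ee_pos'])
print(proj(np.array([s['ee_pos'],s['ee_pos']+[0,0,.088],[.6254,-.2615,.02]]),i))
a=cv2.imread('pics/side0.png');b=cv2.imread('pics/side1.png')
cv2.imwrite('pics/cmp.png',np.hstack([cv2.resize(q[180:420,320:460],None,fx=2.5,fy=2.5,interpolation=cv2.INTER_CUBIC) for q in(a,b)]))
p,d=viewer.read_camera('top')
E
```

```text
[ 0.62468785 -0.26104972  0.10866716]
[[380.91053894 317.4381394 ]
 [385.01131822 271.59444643]
 [377.86238743 356.99154439]]
```

View pics/cmp.png

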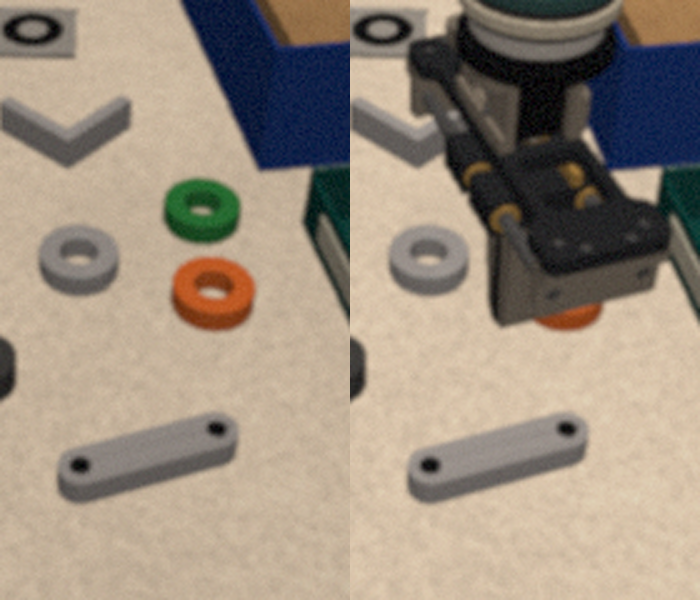

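```bash
python3 - <<'E'
import cv2,numpy as np
a=cv2.imread('pics/side0.png');b=cv2.imread('pics/side1.png')
A=cv2.resize(a[0:90,130:230],(700,630)[:2] and (600,540),interpolation=cv2.INTER_CUBIC)
cv2.imwrite('pics/zz.png',A)
cv2.imwrite('pics/zz2.png',cv2.resize(b[150:330,320:480],None,fx=3.3,fy=3.3,interpolation=cv2.INTER_CUBIC))
E
```

```text
(no output)
```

View pics/zz.png

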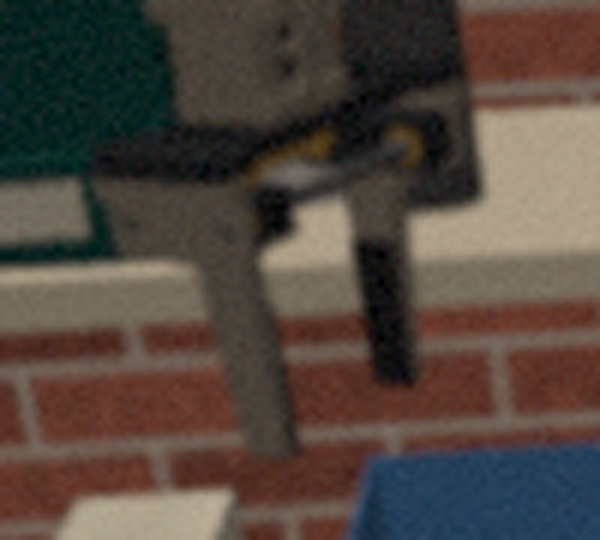

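View pics/zz2.png

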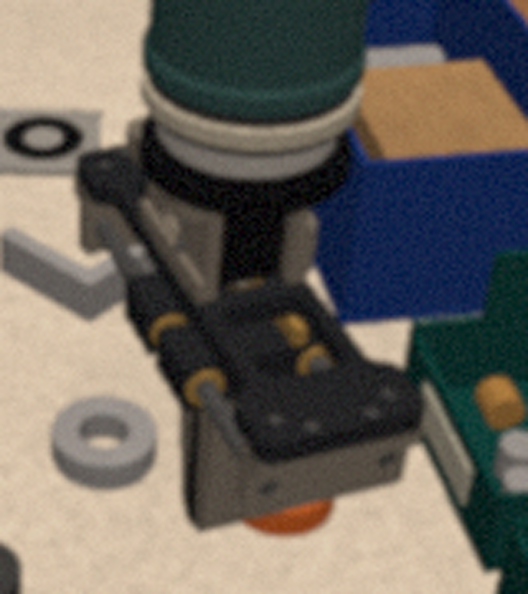

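```bash
cat >> h.py <<'E'
def pix3(uv,d,info):
    n=cv2.undistortPoints(np.asarray(uv,float).reshape(-1,1,2),info['intrinsics'],info['dist_coeffs']).reshape(-1,2)
    z=np.array([d[int(round(v)),int(round(u))] for u,v in uv])
    return info['eye']+(np.c_[n[:,0],-n[:,1],-np.ones(len(n))]*z[:,None])@info['rotation'].T
E
python3 - <<'E'
from pp import *
i=viewer.camera_info('side');p,d=viewer.read_camera('side');np.savez('side2.npz',p=p,d=d)
u=[(384,308),(383,300),(381,290),(380,280),(390,300),(395,285),(420,300),(438,280),(420,285),(365,365),(380,360),(400,355),(352,275)]
for a,b in zip(u,pix3(u,d,i)):print(a,b.round(3))
print(env.sense()['t'])
E
```

```text
(384, 308) [ 0.623 -0.278  0.145]
(383, 300) [ 0.62  -0.279  0.162]
(381, 290) [ 0.617 -0.275  0.177]
(380, 280) [ 0.617 -0.269  0.189]
(390, 300) [ 0.63  -0.279  0.16 ]
(395, 285) [ 0.611 -0.353  0.258]
(420, 300) [ 0.643 -0.35   0.228]
(438, 280) [ 0.66  -0.353  0.259]
(420, 285) [ 0.637 -0.358  0.26 ]
(365, 365) [ 0.602 -0.275  0.021]
(380, 360) [ 0.627 -0.269  0.022]
(400, 355) [ 0.66  -0.263  0.021]
(352, 275) [ 0.619 -0.065  0.019]
7.3
```

```bash
python3 - <<'E'
from pp import *
i=viewer.camera_info('side');
def low(d,tag,cols):
    tcp=env.sense()['ee_pos']
    for c in cols:
        u=[(c,r) for r in range(260,345)]
        P=pix3(u,d,i);ok=(np.linalg.norm(P[:,:2]-tcp[:2],axis=1)<.09)&(P[:,2]>.05)
        if ok.any(): k=np.where(ok)[0][-1];print(tag,u[k],P[k].round(3))
low(np.load('side2.npz')['d'],'shut',range(374,396,2))
effector.release()
p,d=viewer.read_camera('side');low(d,'open',range(340,430,4));np.savez('side3.npz',p=p,d=d)
print(env.sense()['ee_pos'],env.sense()['t'])
cv2.imwrite('pics/o.png',cv2.resize(p[150:370,320:480,::-1],None,fx=2.7,fy=2.7,interpolation=cv2.INTER_CUBIC))
E
```

```text
shut (374, 273) [ 0.601 -0.297  0.228]
shut (376, 305) [ 0.616 -0.262  0.136]
shut (378, 309) [ 0.617 -0.269  0.135]
shut (380, 311) [ 0.619 -0.274  0.136]
shut (382, 311) [ 0.62  -0.278  0.14 ]
shut (384, 310) [ 0.623 -0.279  0.142]
shut (386, 310) [ 0.626 -0.278  0.141]
shut (388, 308) [ 0.629 -0.278  0.144]
shut (390, 309) [ 0.632 -0.275  0.139]
shut (392, 308) [ 0.635 -0.277  0.143]
shut (394, 286) [ 0.611 -0.349  0.254]
open (364, 281) [ 0.608 -0.211  0.137]
open (368, 285) [ 0.612 -0.222  0.138]
open (372, 284) [ 0.619 -0.218  0.136]
open (376, 283) [ 0.625 -0.219  0.138]
open (380, 269) [ 0.606 -0.302  0.239]
open (384, 288) [ 0.606 -0.326  0.229]
open (388, 294) [ 0.609 -0.337  0.23 ]
open (392, 331) [ 0.626 -0.314  0.138]
open (396, 333) [ 0.629 -0.323  0.144]
open (400, 332) [ 0.634 -0.323  0.145]
open (404, 331) [ 0.64  -0.32   0.143]
open (408, 330) [ 0.645 -0.32   0.144]
open (412, 316) [ 0.647 -0.322  0.172]
open (416, 302) [ 0.639 -0.35   0.225]
open (420, 301) [ 0.644 -0.349  0.226]
open (424, 299) [ 0.649 -0.347  0.226]
open (428, 299) [ 0.654 -0.346  0.225]
[ 0.62541463 -0.26155712  0.11001144] 8.725
```

View pics/o.png

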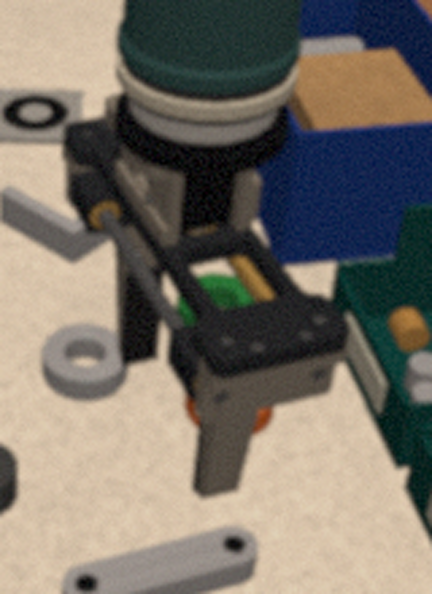

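```bash
python3 - <<'E'
from pp import *
p0=env.sense()['ee_pos'];a,A,b,B=options('long_link',RES['long_link'],target('long_link'))[0][3]
print(p0,a)
env.movel(np.r_[a,-.012],rate=.12);s=st('d');f0=s['wrist_force'][2]
for z in np.arange(-.014,-.0325,-.002):
    env.movel(np.r_[a,z],rate=.03);s=st('s')
    if abs(s['wrist_force'][2]-f0)>4: break
E
```

```text
[ 0.62541463 -0.26155712  0.11001144] [ 0.62542322 -0.26153345]
d t 9.89 w 0.0919 F [ 1.1 -0.6  0.3] p [ 0.6261 -0.262  -0.0111]
s t 10.14 w 0.092 F [ 0.6  1.  -0.8] p [ 0.6257 -0.2615 -0.0136]
s t 10.39 w 0.0917 F [1.1 0.3 0.7] p [ 0.6253 -0.2614 -0.0161]
s t 10.64 w 0.0918 F [-0.5  0.2 -0.2] p [ 0.6253 -0.2615 -0.0182]
s t 10.89 w 0.0919 F [ 0.2 -0.2  0.6] p [ 0.6253 -0.2615 -0.0202]
s t 11.14 w 0.0918 F [ 0.3  0.1 -0.6] p [ 0.6253 -0.2615 -0.0222]
s t 11.39 w 0.0919 F [-0.4 -0.2 -0.3] p [ 0.6253 -0.2615 -0.0242]
s t 11.64 w 0.0919 F [ 0.1  0.7 -1. ] p [ 0.6254 -0.2615 -0.0261]
s t 11.89 w 0.0921 F [-4.9  4.1 13.2] p [ 0.6256 -0.2615 -0.0262]
```

```bash
python3 - <<'E'
from pp import *
env.movel(np.r_[env.sense()['ee_pos'][:2],-.02],rate=.05)
a,A,b,B=options('long_link',RES['long_link'],target('long_link'))[0][3]
zp=-.0225
env.movel(np.r_[a,zp],rate=.05);st('down')
effector.grasp(40);st('grip')
env.movel(np.r_[a,.06],rate=.15);s=st('lift')
if s['gripper_width']>.02:
    env.reach(np.r_[b,.06],B)
    env.movel(np.r_[b,.01],rate=.15)
    env.movel(np.r_[b,zp+.007],rate=.05);st('place')
    effector.release()
    env.movel(np.r_[b,.09],rate=.15);st('end')
    p,d=viewer.read_camera('side');cv2.imwrite('pics/side4.png',p[:,:,::-1])
E
```

```text
down t 12.45 w 0.092 F [-1.5 -0.3  0.6] p [ 0.625  -0.2614 -0.0232]
grip t 13.43 w 0.0276 F [ 0.5 -0.7 -0.5] p [ 0.6255 -0.2618 -0.0225]
lift t 14.13 w 0.0272 F [ 0.3  0.1 -5.9] p [ 0.6248 -0.2607  0.0591]
place t 16.72 w 0.0278 F [-0.3  0.2 -5.4] p [ 0.4378  0.0769 -0.0156]
end t 18.6 w 0.0918 F [-0.9 -0.6  0.8] p [0.4372 0.0773 0.0895]
```

View pics/side4.png

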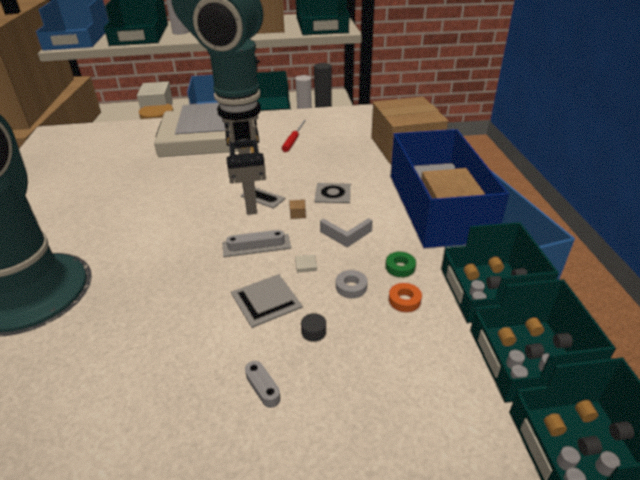

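```bash
python3 - <<'E'
from pp import *
a,A,b,B=options('short_link',RES['short_link'],target('short_link'))[0][3]
env.reach(np.r_[a,.06],A)
p,d=viewer.read_camera('top');np.savez('top5.npz',p=p,d=d)
i=viewer.camera_info('top');t=target('long_link')
x,c=fit(p,i,'long','part',t,.006,.026);print('long now',x.round(4),'target',t.round(4),c)
im=overlay(p,i,[('long',x,.006,.026),('long',t,.006,.006)],4,(230,190,150,200));cv2.imwrite('pics/l.png',np.hstack([im[:,:400],cv2.resize(p[150:350,100:250,::-1],(400,800))[:, :380]]))
cv2.imwrite('pics/l.png',im);st('now')
E
```

```text
long now [0.4373 0.0779 0.0631] target [0.4378 0.0771 0.0645] 0.9765350369541521
now t 20.8 w 0.0922 F [ 0.3 -0.2 -0.4] p [ 0.4419 -0.2759  0.0598]
```

View pics/l.png

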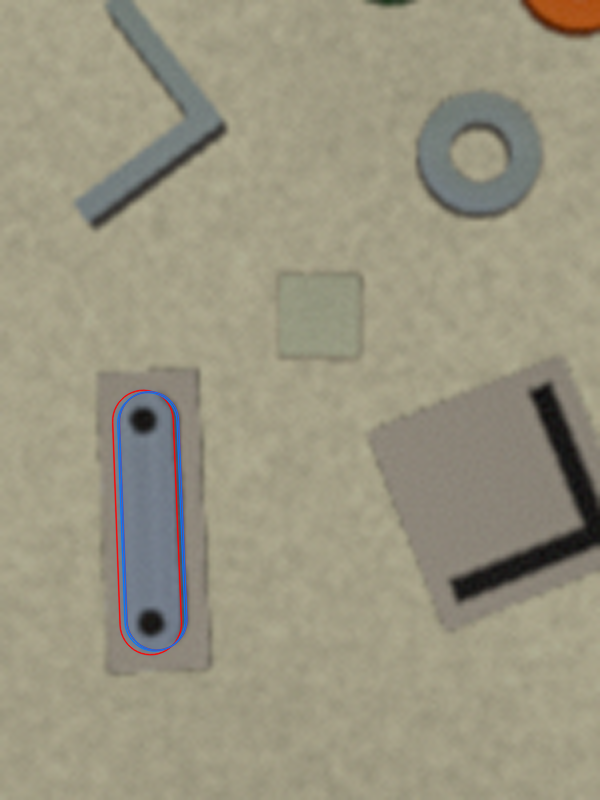

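```bash
cat >> pp.py <<'E'
def pp2(n,part,tgt,zp=-.0225,wmin=.02,above=.06):
    a,A,b,B=options(n,part,tgt)[0][3]
    env.reach(np.r_[a,above],A)
    env.movel(np.r_[a,zp],rate=.12);st('down')
    effector.grasp(40);st('grip')
    env.movel(np.r_[a,above],rate=.15);s=st('lift')
    if s['gripper_width']<wmin: print('MISSED');return
    env.reach(np.r_[b,above],B)
    env.movel(np.r_[b,.01],rate=.15)
    env.movel(np.r_[b,zp+.0065],rate=.05);st('place')
    effector.release()
    env.movel(np.r_[b,.09],rate=.15);st('end')
E
python3 - <<'E'
from pp import *
pp2('short_link',RES['short_link'],target('short_link'))
p,d=viewer.read_camera('side');cv2.imwrite('pics/side6.png',p[:,:,::-1])
E
```

```text
down t 21.89 w 0.0922 F [1.  0.3 0.3] p [ 0.442  -0.2769 -0.0221]
grip t 22.88 w 0.0278 F [ 0.1 -0.2 -0.4] p [ 0.4418 -0.2765 -0.0225]
lift t 23.57 w 0.0278 F [-0.1  0.1 -2.8] p [ 0.4412 -0.2759  0.0594]
place t 26.68 w 0.0274 F [-0.2 -0.3 -2.7] p [ 0.4555  0.2638 -0.0163]
end t 28.57 w 0.092 F [-0.6  0.3 -0.6] p [0.455  0.2637 0.0894]
```

View pics/side6.png

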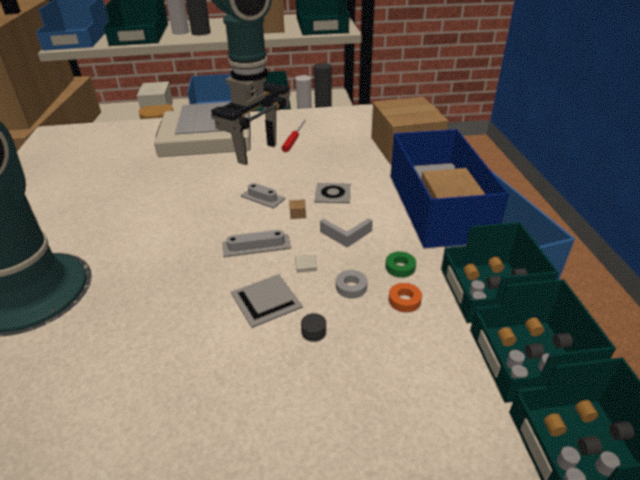

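```bash
python3 - <<'E'
from pp import *
r=np.array(RES['bearing']);r[2]=np.pi/2;t=target('bearing');t[2]=np.pi/2
pp2('bearing',r,t,wmin=.05)
p,d=viewer.read_camera('side');cv2.imwrite('pics/side7.png',p[:,:,::-1])
E
```

```text
down t 30.86 w 0.092 F [0.7 0.3 0.4] p [ 0.613  -0.0755 -0.022 ]
grip t 31.46 w 0.0598 F [-0.  -0.7  2.4] p [ 0.6128 -0.0752 -0.0222]
lift t 32.16 w 0.0598 F [ 0.1  0.2 -2.2] p [ 0.6119 -0.0744  0.0593]
place t 34.58 w 0.0594 F [-3.7  0.3  0.4] p [ 0.624   0.2594 -0.0162]
end t 36.07 w 0.0917 F [ 0.1 -0.8 -0.1] p [0.6239 0.2593 0.0891]
```

View pics/side7.png

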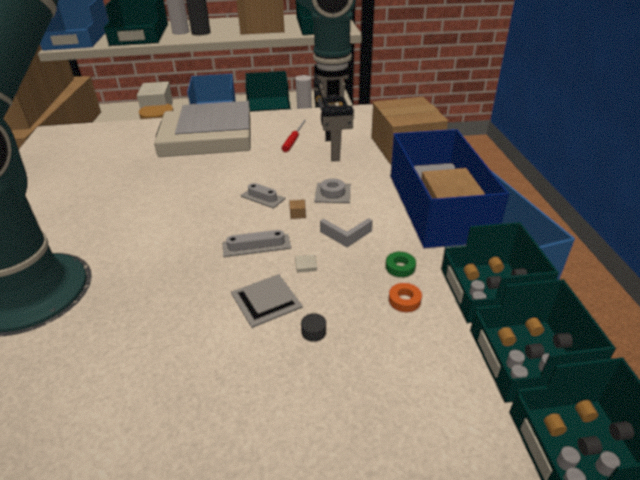

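```bash
python3 - <<'E'
from pp import *
pp2('bracket',RES['bracket'],target('bracket'),wmin=.008)
q=env.sense()['joint_positions'].copy();q[0]=1.0 if q[0]>0 else -1.0
print(q.round(2))
env.reach([.30,.55,.2],frame(.433+.65)) if False else env.goto_joints([-1.165, 0.468, -0.012, 1.603, 0.006, 1.071, -0.056])
p,d=viewer.read_camera('top');np.savez('top8.npz',p=p,d=d);cv2.imwrite('pics/top8.png',p[:,:,::-1])
p2,_=viewer.read_camera('side');cv2.imwrite('pics/side8.png',p2[:,:,::-1])
i=viewer.camera_info('top');it=[]
for n,sh,h in (('long_link','long',.02),('short_link','short',.02),('bearing','ring',.02),('bracket','bracket',.03)):
    t=target(n);x,c=fit(p,i,sh,'part',t,.006,.006+h);it.append((sh,x,.006,.006+h));print(n,((x-t)*[1000,1000,57.3]).round(2),round(c,3))
im=overlay(p,i,it);cv2.imwrite('pics/f.png',im[:,:800]);st('x')
E
```

```text
down t 37.81 w 0.0917 F [ 0.2 -0.7  0.2] p [ 0.6462  0.0699 -0.022 ]
grip t 38.99 w 0.0118 F [ 1.4 -0.7 -0.5] p [ 0.6457  0.0699 -0.0225]
lift t 39.69 w 0.0117 F [-0.5 -0.6 -5.4] p [0.6446 0.0705 0.0592]
place t 41.89 w 0.0117 F [ 0.7 -0.1 -4.6] p [ 0.4574 -0.1227 -0.0162]
end t 43.98 w 0.092 F [-0.2 -0.2  0.2] p [ 0.457  -0.1221  0.0894]
[-1.    0.46  1.    2.15 -0.55  0.81 -0.44]
long_link [-0.42  0.81 -0.06] 0.977
short_link [-0.27  0.96  0.46] 0.963
bearing [-0.99  0.47 -1.12] 0.944
bracket [-1.43 -0.43 -0.04] 0.967
x t 46.68 w 0.0918 F [-0.4  0.3 -0.4] p [0.2828 0.5849 0.1873]
```

View pics/f.png

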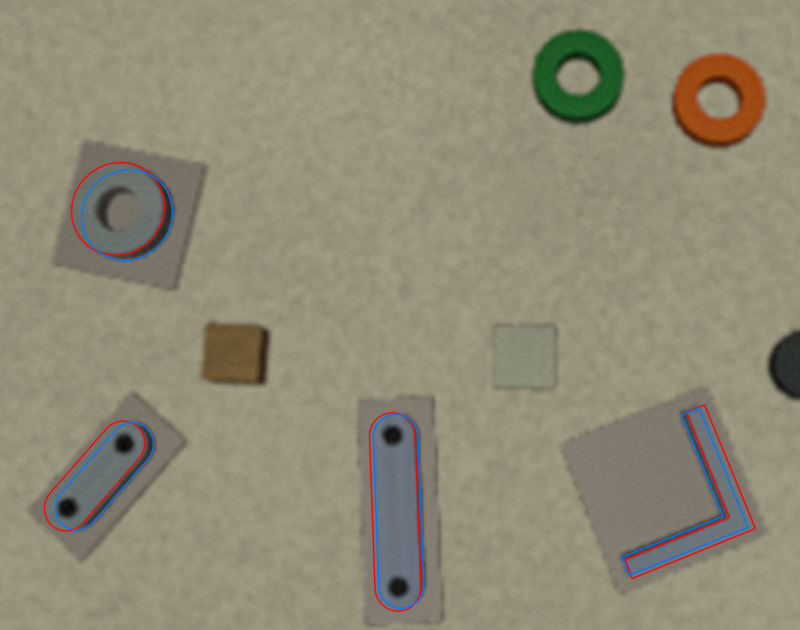

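View pics/side8.png

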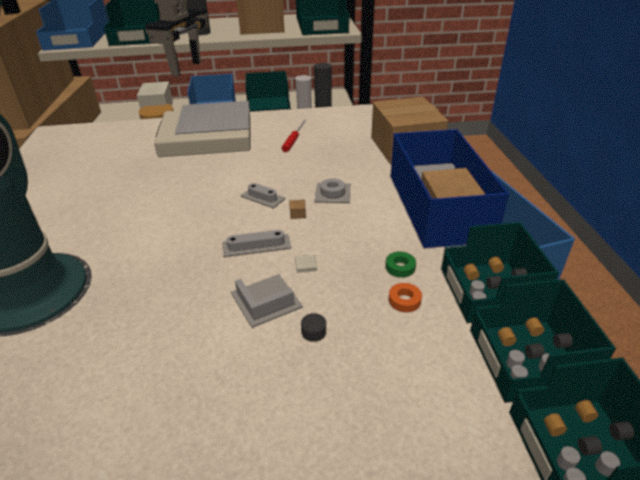

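```bash
python3 - <<'E'
from h import *
a=np.load('top0.npz')['p'];b=np.load('top8.npz')['p']
for n,(x,y) in dict(tin=(403,271),carton=(213,268),box=(310,268),green=(328,175),orange=(375,183)).items():
    A,B=[cv2.cvtColor(q[y-20:y+20,x-20:x+20],cv2.COLOR_RGB2GRAY).astype(np.float32) for q in(a,b)]
    print(n,np.round(cv2.phaseCorrelate(A,B),2))
print(workorder.finish_job())
E
```

```text
Traceback (most recent call last):
ValueError: setting an array element with a sequence. The requested array has an inhomogeneous shape after 1 dimensions. The detected shape was (2,) + inhomogeneous part.
```

```bash
python3 - <<'E'
from h import *
a=np.load('top0.npz')['p'];b=np.load('top8.npz')['p']
ok=True
for n,(x,y) in dict(tin=(403,271),carton=(213,268),box=(310,268),green=(328,175),orange=(375,183)).items():
    A,B=[cv2.cvtColor(q[y-20:y+20,x-20:x+20],cv2.COLOR_RGB2GRAY).astype(np.float32) for q in(a,b)]
    s=cv2.phaseCorrelate(A,B)[0];ok&=max(map(abs,s))<.5;print(n,np.round(s,2))
if ok: print(workorder.finish_job())
E
```

```text
tin [ 0.19 -0.21]
carton [ 0.06 -0.06]
box [ 0.04 -0.03]
green [ 0.15 -0.07]
orange [-0.01 -0.12]
the job is handed in; nothing more can be done
None
```

All four parts are flat on their own pads, covering the silhouettes and turned the same way. I handed the job in at about 47 s, with the gripper open and clear.

- **Placing:** by my fit to the last top camera picture, each part is within about 1.5 mm of its silhouette. Both links and the bracket are within 0.5° (the ring's turn does not matter). No black silhouette shows from above, and the side picture agrees.
- **Bystanders:** the tin, the carton, the small pale box and the green and orange rings had moved less than a quarter of a pixel (about 0.5 mm, within image noise).
- **What went wrong:** the first grasp of the long link closed on air. The real fingertips sit about 26.5 mm higher than the reported TCP. I saw this in the side camera depth and confirmed it with a light touch on the table (about 14 N). I corrected all later heights by that amount, and each later grasp held at the first try.

The fits do show a small common offset of up to 1.4 mm, mostly in −x. That is within the camera's stated accuracy of about 2 mm, so I did not correct it.

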